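# Turn the badge press to its loaded die the short way and crimp the badge

### The arm

A 6-joint arm with a two-finger parallel gripper is mounted at the origin on a cart in front of the work surface, level with it; the furniture and walls round the work are solid. World frame = base frame: x ahead of the robot, y to its left, z up, the work surface at z = 0. Lengths are in m, angles in rad, forces in N, time in s.
With the tool pointing down it reaches from about 0.375 to 0.9 m from the base axis. Payload 3.1 kg.
Tool frame: the origin (TCP) lies on the centre line of the jaws, within the pads' length; the fingertips stand 19 mm ahead of it and the grasp point (between the pads) is the TCP; x points along the fingers, y is the direction in which the jaws open and shut, and the axes are right-handed (so a half turn about x gives the same grasp; the last joint's range is limited). The gripper opens to 85 mm and grips with 20 to 120 N. Pads are 22 mm wide; open, the fingers measure 114 mm over their backs; the gripper's body (76 mm by 85 mm) begins 54 mm behind the grasp point. The pads swing forward as they close: fully open they stand 13 mm farther back than shut.
Start: joints at [-1.286, 0.527, 1.433, -0, 1.181, -0.178], TCP at [0.28, -0.559, 0.25] pointing down, gripper open.
Joint ranges: [-3.08, 3.08], [-0.75, 2.2], [0.22, 2.44], [-1.43, 4.57], [0, 2.65], [-2.85, 2.85]. Speed limits (rad/s): [2.79, 2.79, 3.14, 3.14, 3.14, 3.14].

### API

Orientations are given as a unit quaternion [x, y, z, w].
In Python, from station import status, optics, finish_job gives the robot as it stands.
- The arm moves only by the tool jog_arm, never from a script. Its argument "targets" is text: rows parted by semicolons, each of 7 numbers parted by spaces: the turn, a rotation vector about the tool's x, y, z in rad, then the shift along the tool's x, y, z in mm, then the opening, from 0 (shut) to 1 (fully open). In form: rx ry rz tx ty tz claw; .... A call has 1 to 20 rows; each row is the pose to reach, as a shift and turn from the pose commanded when the call began, along the tool's axes at that moment; what a row does not reach only later rows make up. A row lasts 1/10 s, in which the tool goes at most 50 mm and 8.59 degrees, less where a joint would pass 70% of its speed; a pose out of reach is approached as far as the arm can. A call with a gripper value outside its range is refused whole. The fingers move at their own pace and stop on an object; "squeeze" is the grip in N (left out, the last holds). Time passes only in rows, so rows that repeat a pose let the fingers close. It gives the time, the measured TCP pose, the force and the opening at its end, in the units of the state.
- status.observe(): the state, without advancing time (a new reading comes with each control period).
- optics.capture(name): name is "scene" or "top" or "wrist"; returns the picture (480x640x3 uint8, red, green, blue); there is no depth.
- optics.camera_model(name): a dict with "intrinsics" (3x3 intrinsics, pixels), "position" and "orientation" of the camera in the world. Camera axes: x right, y up, looking along -z (the intrinsics and any distortion apply to the point x, -y, -z); pixel columns grow to the right and rows downward; lengths in m; the calibration is good to about 2 mm. The wrist camera is an equidistant fisheye: a pixel r from the principal point sees the ray r / f radians off the axis. A picture is of the moment at which its call begins: read the wrist's pose just before it. camera_model takes no time and is no camera call; for the wrist camera it gives the pose at the moment of the call.
- finish_job(): hands the job in, once; it reports no verdict.
The state is a dict: "time": time; "joint_positions": joint angles; "qvel": joint speeds; "joint_torque": joint torques, N m; "eef_pos": TCP position; "ee_rot": TCP orientation; "force": force on the tool from outside, world axes, zero at the start; "ft_torque": the same for the moment, N m; "grip_width": finger opening in m.
Only numpy, scipy, OpenCV 4.12 (cv2) and the standard library are available. Lean on these libraries where they do the work, as an engineer would, in place of code of your own. Each camera call takes 0.05 s, during which the arm holds its last target. There are 200 camera calls.

### The job

A half-made button badge is waiting in one of the four die cups of the badge press. Turn the die table by the knob in its middle, the shorter way round, until that cup clicks in under the ram, and let go of the knob; then push the ram's palm knob down until the badge is crimped fully home, and let the ram rise again. Squeeze, turn and push firmly but never force the machine, and leave the things around it where they are.

Things in the scene. Friction and masses are not known exactly. Their poses are not given: they have to be found in the camera images.
- die_table (a joint): Angle of the round die table (220 mm across, steel, top 36 mm above the work surface; turns endlessly both ways, counts on without wrapping), rad, counter-clockwise from above positive; 0 or 6.283 = loaded cup under the ram, starts 0.8 to 5.5. Clicks every 1.571: bosses resist with about 0.4 N m just before and after each; let go within 0.04 of a click, it snaps in.
- table_knob (a point): The turning knob on the table's axis: black, ribbed, round, 50 mm across, 38 mm tall, spanning 22 mm below to 16 mm above this point (which is 136 mm above the work surface; a 24 mm thick stem below it). A light grip (25 N a finger or less) may slip at the clicks, 45 to 60 N holds; over 75 N a finger would crack it. The palm knob beside it begins 67 mm from the axis; nothing on the press but this knob is above 152 mm.
- loaded_die (a point): Centre of the mouth of the loaded die cup, the one filled with the white domed badge (the other three are empty): steel cup 49 mm outside, 42 mm inside, 20 mm tall, mouth 56 mm above the work surface, 84 mm from the table's axis; turns with the table. How high the badge stands in it differs by up to 8 mm from job to job.
- ram (a joint): Travel of the sprung ram, m: 0 = up (it returns by itself), grows downward. Its 37 mm steel nose reaches the cup mouths at 0.006; it goes in only if the cup is within 2 mm of the ram's axis, else it lands on the cup's rim. The badge is home somewhere between 0.010 and 0.019, depending on the badge's height.
- ram_top (a point): Centre of the top of the ram's black palm knob (34 mm across, round, 151 mm above the work surface when up; moves down with the ram), on the ram's axis, 84 mm from the table's axis on the side of the press's column, away from the robot. Push straight down on it with shut fingers.
- badge (a joint): How far the badge is crimped, m: 0 as it waits, 0.004 = fully home; it stays where it is pressed. The spring and the crimp together need 20 to 21 N on the palm knob through the last 4 mm, then the push meets the hard bottom; more than 35 N would crack the badge.
- butterfly_dish: Round glass dish, 93 mm across, 20 mm tall, left of the press; stays where it is. Origin under its centre.
- glass_candle: Candle in a glass, 66 mm across, 101 mm tall, right of the press; stays where it is. Origin under its centre.
- badge_done_0: Finished badge, a white disc 39 mm across and 7 mm thick, lying left of the press; stays where it is. Origin under its centre.
- badge_done_1: Finished badge like badge_done_0; stays where it is.
- badge_done_2: Finished badge like badge_done_0; stays where it is.

How it is judged:
By the outcome, as a careful person would: the job done as asked, in the order asked, and still so for the second after the job is handed in, with the robot touching nothing.
It also fails if it takes over 58 s, if anything falls off the work surface, if the arm or the gripper's body presses on something with over 40 N, if the wrist force passes 120 N, or if a joint passes its speed limit or range.

## Working session

There is one attempt and no reset: what is moved stays moved. The work goes in short steps, Python scripts to look and compute and a tool call to move; the robot and the scene stay as the last step left them, time stands still between calls to the robot, and variables do not carry over. Pictures are saved under pics/ and viewed, about 8 in all and at most 12, crops included, and the job is handed in when it is done.

Besides the shell and the picture viewer there is one more tool, called after "Emit:" by a JSON object that holds its "fn" and its "kwargs". jog_arm: Moves the arm, as the interface text tells. Its arguments: {"type":"object","properties":{"targets":{"type":"string"},"squeeze":{"type":"number"}},"required":["targets"]}

```bash
mkdir -p pics; cat > h.py <<'E'
import numpy as np, cv2
from scipy.spatial.transform import Rotation as R
from station import status, optics, finish_job
def snap(n,f):
    im=optics.capture(n); cv2.imwrite('pics/'+f,im[:,:,::-1]); return im
def ray(n,u,v):
    m=optics.camera_model(n);K=np.array(m['intrinsics']);
    d=np.array([(u-K[0,2])/K[0,0],-(v-K[1,2])/K[1,1],-1.])
    o=m['orientation']; Rm=R.from_quat(o).as_matrix() if np.size(o)==4 else np.array(o)
    return np.array(m['position']),Rm@d
def at(n,u,v,z):
    p,d=ray(n,u,v); return p+d*(z-p[2])/d[2]
def proj(n,P):
    m=optics.camera_model(n);K=np.array(m['intrinsics']);o=m['orientation'];Rm=R.from_quat(o).as_matrix() if np.size(o)==4 else np.array(o)
    c=Rm.T@(np.array(P)-m['position']); return K[0,2]+K[0,0]*c[0]/-c[2], K[1,2]+K[1,1]*c[1]/c[2]
E
python3 - <<'E'
from h import *
for n in('scene','top'): snap(n,n+'0.png'); print(optics.camera_model(n))
print(status.observe())
E
```

```text
{'intrinsics': array([[446.29005672,   0.        , 329.24288326],
       [  0.        , 446.29005672, 245.75465353],
       [  0.        ,   0.        ,   1.        ]]), 'position': array([0.25538066, 0.56863734, 0.77959332]), 'orientation': array([-0.09368595,  0.32277883,  0.90679141, -0.25449187])}
{'intrinsics': array([[527.23864534,   0.        , 315.47357148],
       [  0.        , 527.23864534, 233.52659097],
       [  0.        ,   0.        ,   1.        ]]), 'position': array([0.4277113 , 0.09969303, 1.06065388]), 'orientation': array([ 0.03357282, -0.05443067, -0.7038413 ,  0.70747267])}
{'time': 0.1, 'joint_positions': array([-1.28546138e+00,  5.28384695e-01,  1.43378733e+00, -1.80316590e-05,
        1.18138341e+00, -1.78508045e-01]), 'qvel': array([-0.00090197, -0.00103689, -0.00435631,  0.00079503, -0.0003059 ,
       -0.00096166]), 'joint_torque': array([-1.53722453e-04, -4.43303561e+01, -1.78586644e+01, -1.56990141e-04,
        3.90075831e-03, -7.08302494e-06]), 'eef_pos': array([ 0.27946102, -0.55835922,  0.24942018]), 'ee_rot': array([-0.68813126, -0.16322201,  0.68821713, -0.16183672]), 'force': array([-0.62300869,  0.23293391, -0.78607688]), 'ft_torque': array([ 0.0289563 , -0.01393669, -0.02899972]), 'grip_width': 0.0853844646776891}
```

View pics/top0.png

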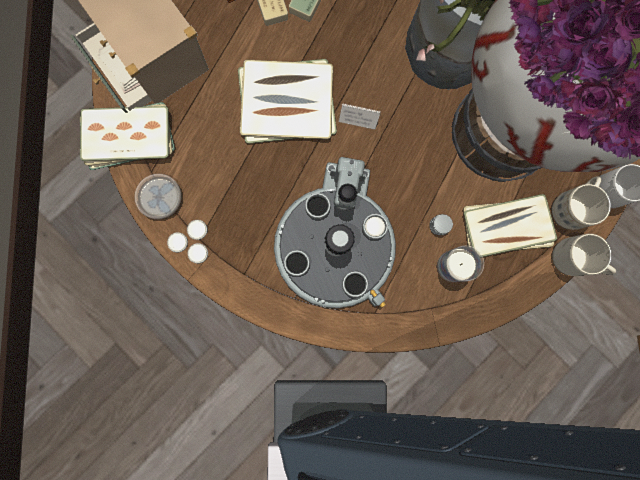

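View pics/scene0.png

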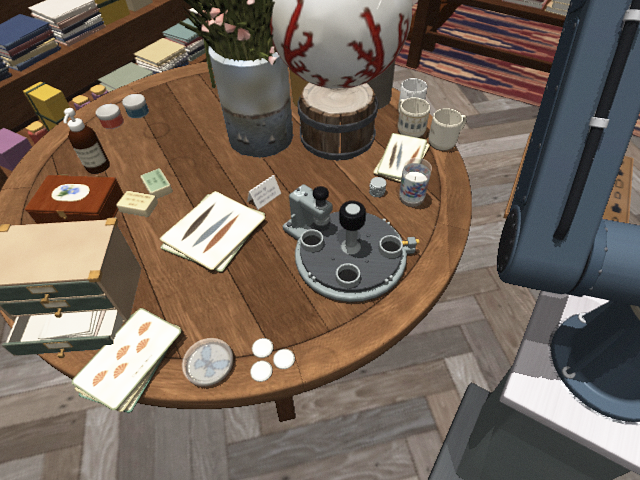

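The top view shows the press at about (335,247), with the table knob at (340,239), the palm knob at (347,193) and the white loaded cup at (374,226). The empty cups are at (317,206), (297,263) and (355,284). The scene view has the table knob at about (351,212) and the palm knob at about (321,192).

```bash
python3 - <<'E'
from h import *
a=at('top',340,239,.152); r=at('top',347.5,190,.151)
print('knob',a,'ram',r,np.linalg.norm((r-a)[:2]))
cs=[at('top',u,v,.056) for u,v in((374,226),(317,206),(297,263),(355,284))]
c=np.mean(cs,0);print('centre',c,at('top',335.5,247,.036))
for p in cs: d=p-c; print(p,np.hypot(*d[:2]),np.arctan2(d[1],d[0]))
print('scene',proj('scene',[*a[:2],.152]),proj('scene',[*c[:2],.152]),proj('scene',[*r[:2],.151]))
im=cv2.imread('pics/top0.png')[140:320,260:440]; cv2.imwrite('pics/c1.png',cv2.resize(im,None,fx=3.3,fy=3.3,interpolation=3))
im=cv2.imread('pics/scene0.png')[160:310,270:430]; cv2.imwrite('pics/c2.png',cv2.resize(im,None,fx=4,fy=4,interpolation=3))
E
```

```text
knob [0.53228003 0.03034545 0.152     ] ram [0.61933344 0.01682114 0.151     ] 0.0880976859591298
centre [0.53259554 0.03111953 0.056     ] [0.52982474 0.03034725 0.036     ]
[ 0.56903672 -0.04282124  0.056     ] 0.08243299464283085 -1.1128907654626372
[0.60726838 0.06742203 0.056     ] 0.08302953918777968 0.4525094607648656
[0.49673795 0.10523593 0.056     ] 0.08233472441197556 2.021400990508534
[ 0.4573391  -0.00535858  0.056     ] 0.08363124111144704 -2.6902456708891105
scene (np.float64(354.11111027020695), np.float64(209.68067801033413)) (np.float64(353.77368259411855), np.float64(209.86633026337842)) (np.float64(319.9568983796901), np.float64(189.8384414855889))
```

View pics/c1.png

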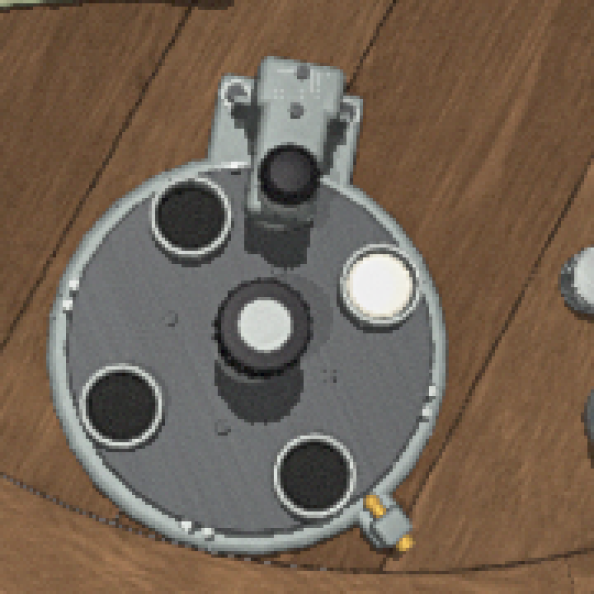

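View pics/c2.png

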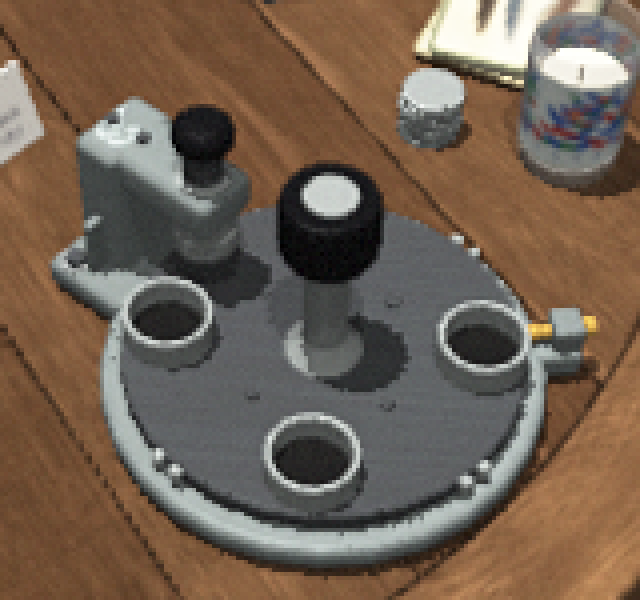

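The enlarged crops put the table knob's top at (340,238) and the palm knob at (348,193). The loaded cup is clockwise of the ram, so the shorter way is about 0.95 rad CCW. Next I'll triangulate and plan the approach.

```bash
cat >> h.py <<'E'
def tri(a,b):
    A=[];B=[]
    for n,u,v in((('top',)+a),(('scene',)+b)):
        p,d=ray(n,u,v); d=d/np.linalg.norm(d); M=np.eye(3)-np.outer(d,d); A.append(M);B.append(M@p)
    return np.linalg.solve(sum(A),sum(B))
def plan(pos,yaw):
    """rel. move so that tool x is down and tool y lies at yaw"""
    s=status.observe(); R0=R.from_quat(s['ee_rot']); y=np.array([np.cos(yaw),np.sin(yaw),0]);x=np.array([0,0,-1.])
    T=R.from_matrix(np.c_[x,y,np.cross(x,y)])
    y0=R0.apply([0,1,0])
    print('yaw now',np.arctan2(y0[1],y0[0]),'rotvec',(R0.inv()*T).as_rotvec().round(3),'mm',(R0.inv().apply(np.array(pos)-s['eef_pos'])*1000).round(1))
E
python3 - <<'E'
from h import *
k=tri((340,238.3),(352.5,208.75)); p=tri((347.9,192.7),(320.8,190.8))
print(k,p,np.linalg.norm((p-k)[:2]),np.arctan2(*(p-k)[1::-1]))
print(at('top',340,238.3,.152),at('top',347.9,192.7,.151),at('scene',352.5,208.75,.152))
q=status.observe()['joint_positions']; print(q[[0,5]])
for yaw in(-1.6,0,1.6): plan([.533,.031,.22],yaw)
E
```

```text
[0.53434914 0.03090612 0.1537304 ] [0.61603229 0.01651842 0.14939177] 0.0829405988231669 -0.17435197122968737
[0.53350463 0.03034239 0.152     ] [0.6145012  0.01613627 0.151     ] [0.53619822 0.02978388 0.152     ]
[-1.28546138 -0.17850804]
yaw now -1.1069461518859118 rotvec [0.493 0.    0.002] mm [  30.4 -413.6 -490.4]
yaw now -1.1069461518859118 rotvec [-1.107e+00 -1.000e-03  2.000e-03] mm [  30.4 -413.6 -490.4]
yaw now -1.1069461518859118 rotvec [-2.707 -0.003  0.   ] mm [  30.4 -413.6 -490.4]
```

Emit:
{"fn": "jog_arm", "kwargs": {"targets": "0 0 0 0 -40 -30 1; 0.1 0 0 10 -80 -60 1; 0.2 0 0 20 -110 -105 1; 0.3 0 0 20 -140 -145 1; 0.4 0 0 20 -170 -185 1; 0.5 0 0 20 -200 -225 1; 0.6 0 0 20 -230 -265 1; 0.7 0 0 20 -260 -305 1; 0.8 0 0 20 -290 -345 1; 0.9 0 0 20 -320 -380 1; 1.0 0 0 20 -350 -415 1; 1.1 0 0 20 -380 -450 1; 1.1 0 0 20 -400 -475 1; 1.1 0 0 20 -413 -491 1; 1.1 0 0 20 -413 -491 1; 1.1 0 0 20 -413 -491 1; 1.1 0 0 20 -413 -491 1; 1.1 0 0 20 -413 -491 1"}}

```text
time: 1.9
eef_pos: [0.5335, 0.0289, 0.2302]
ee_rot: [-0.671, 0.222, 0.672, 0.222]
force: [-0.5, 0.2, -0.6]
grip_width: 0.0855
```

```bash
python3 - <<'E'
from h import *
m=optics.camera_model('wrist'); im=snap('wrist','w1.png')[:,:,::-1].copy()
K=np.array(m['intrinsics']); print(K,m['position'],status.observe()['eef_pos'])
def fp(P):
    c=R.from_quat(m['orientation']).inv().apply(np.array(P)-m['position']); c=c*[1,-1,-1]
    t=np.arctan2(np.hypot(c[0],c[1]),c[2]); a=np.arctan2(c[1],c[0]); return K[0,2]+K[0,0]*t*np.cos(a),K[1,2]+K[1,1]*t*np.sin(a)
for P in([.534,.0305,.152],[.615,.0165,.151]):
    for r,n in((0,1),(.025 if P[0]<.6 else .017,40)):
        for a in np.linspace(0,6.28,n):
            u,v=fp([P[0]+r*np.cos(a),P[1]+r*np.sin(a),P[2]]); cv2.circle(im,(round(u),round(v)),1,(0,0,255),-1)
cv2.imwrite('pics/w1m.png',im); plan([.534,.0305,.136],-2.207)
E
```

```text
[[371.64829954   0.         318.89142524]
 [  0.         371.64829954 244.92533956]
 [  0.           0.           1.        ]] [ 0.59366462 -0.0151985   0.35378454] [0.53365001 0.02900527 0.23030743]
yaw now -2.208768090162814 rotvec [-0.002  0.    -0.   ] mm [94.3 -1.4  0.6]
```

View pics/w1m.png

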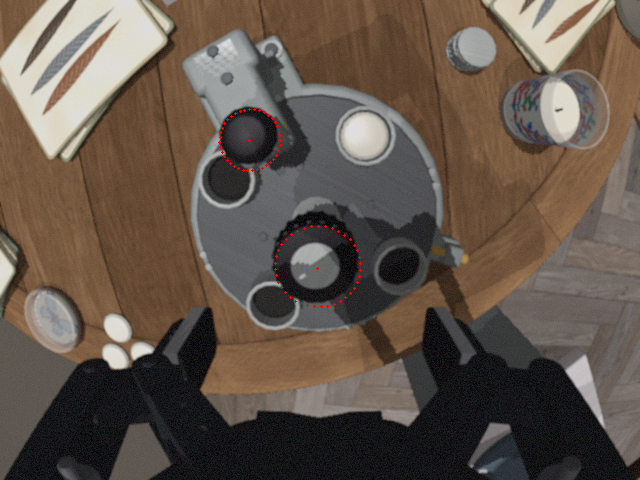

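The wrist view shows the knob outline (317,266) and palm knob (250,140) falling on their projected circles to about 1 mm. I'll descend and grip.

Emit:
{"fn": "jog_arm", "kwargs": {"targets": "0 0 0 30 -1.4 0.6 1; 0 0 0 60 -1.4 0.6 1; 0 0 0 80 -1.4 0.6 1; 0 0 0 94 -1.4 0.6 1; 0 0 0 94 -1.4 0.6 1; 0 0 0 94 -1.4 0.6 1; 0 0 0 94 -1.4 0.6 0.8; 0 0 0 94 -1.4 0.6 0.65; 0 0 0 94 -1.4 0.6 0.4; 0 0 0 94 -1.4 0.6 0.4; 0 0 0 94 -1.4 0.6 0.4; 0 0 0 94 -1.4 0.6 0.4; 0 0 0 94 -1.4 0.6 0.4; 0 0 0 94 -1.4 0.6 0.4", "squeeze": 53}}

```text
time: 3.35
eef_pos: [0.5347, 0.0312, 0.1376]
ee_rot: [0.672, -0.221, -0.671, -0.221]
force: [-0.1, -1.8, 5.7]
grip_width: 0.049
```

Emit:
{"fn": "jog_arm", "kwargs": {"targets": "-0.05 0 0 0 0 0 0.4; -0.11 0 0 0 0 0 0.4; -0.18 0 0 0 0 0 0.4; -0.25 0 0 0 0 0 0.4; -0.32 0 0 0 0 0 0.4; -0.39 0 0 0 0 0 0.4; -0.46 0 0 0 0 0 0.4; -0.53 0 0 0 0 0 0.4; -0.6 0 0 0 0 0 0.4; -0.66 0 0 0 0 0 0.4; -0.7 0 0 0 0 0 0.4; -0.7 0 0 0 0 0 0.4; -0.7 0 0 0 0 0 0.4"}}

```text
time: 4.65
eef_pos: [0.5345, 0.0307, 0.1376]
ee_rot: [0.707, 0.022, -0.706, 0.023]
force: [-2.8, -3.6, 5.1]
grip_width: 0.0486
```

```bash
python3 - <<'E'
from h import *
s=status.observe(); print(s['force'],s['ft_torque'],s['grip_width'],s['eef_pos']); plan([.534,.0305,.136],-2.207)
snap('top','t2.png'); im=cv2.imread('pics/t2.png')[140:320,260:440]; a=cv2.resize(im,(400,400),interpolation=3)
im=snap('scene','s2.png');im=cv2.imread('pics/s2.png')[160:310,270:430]; b=cv2.resize(im,(400,400),interpolation=3)
cv2.imwrite('pics/b2.png',np.hstack([a,b]))
E
```

```text
[-2.77976222 -3.60430729  5.12248043] [-0.34169722  0.29561652  0.02202949] 0.048571835041421416 [0.53454167 0.03074721 0.13755467]
yaw now -1.5063558494921663 rotvec [ 0.701 -0.001 -0.001] mm [1.6 0.2 0.6]
```

View pics/b2.png

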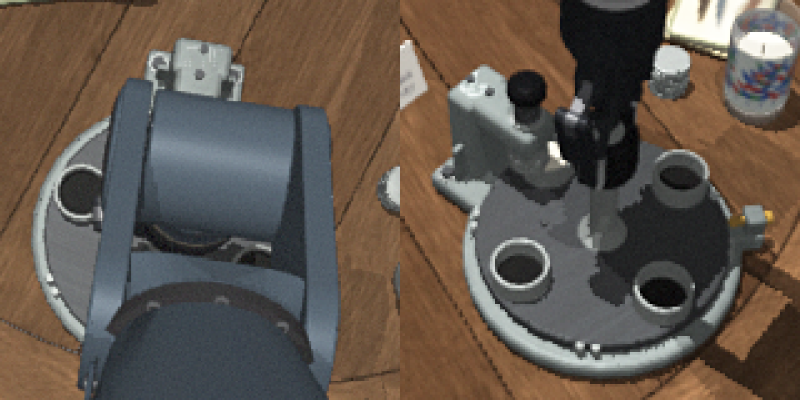

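The table turned with the knob (scene half: cups at (520,262), (664,285), (681,172)). I'll compute the remaining angle from these.

```bash
python3 - <<'E'
from h import *
c=np.array([.5345,.0305])
for u,v in((520,263),(664,286),(681,170)):
    p=at('scene',270+(u-400)*.4,160+v*.375,.056); d=p[:2]-c
    print(p,np.hypot(*d),np.arctan2(d[1],d[0]), (-.172-np.arctan2(d[1],d[0])+.785)%1.5708-.785)
E
```

```text
[0.56970049 0.10694783 0.056     ] 0.08416260937543438 1.13928534926552 0.25951465073448
[0.45874513 0.06532907 0.056     ] 0.08337783746514181 2.7106519325855167 0.2589480674144832
[ 0.50099532 -0.04692758  0.056     ] 0.08436582922946974 -1.9791900232029385 0.23639002320293867
```

Emit:
{"fn": "jog_arm", "kwargs": {"targets": "-0.05 0 0 0 0 0 0.4; -0.1 0 0 0 0 0 0.4; -0.15 0 0 0 0 0 0.4; -0.18 0 0 0 0 0 0.4; -0.2 0 0 0 0 0 0.4; -0.22 0 0 0 0 0 0.4; -0.235 0 0 0 0 0 0.4; -0.25 0 0 0 0 0 0.4; -0.25 0 0 0 0 0 0.4; -0.25 0 0 0 0 0 0.4"}}

```text
time: 5.75
eef_pos: [0.5346, 0.0306, 0.1376]
ee_rot: [0.699, 0.11, -0.698, 0.112]
force: [-1.7, -3.9, 6.7]
grip_width: 0.0487
```

```bash
python3 - <<'E'
from h import *
s=status.observe(); print(s['force'],s['ft_torque'],s['grip_width'],s['eef_pos']); plan([.534,.0305,.136],-2.207)
snap('scene','s3.png');im=cv2.imread('pics/s3.png')[160:310,270:430]; cv2.imwrite('pics/b3.png',cv2.resize(im,(800,600),interpolation=cv2.INTER_AREA if 0 else 3)[:, :])
E
```

```text
[-1.67145408 -3.90344849  6.72311663] [-0.19456087  0.32529539  0.23860808] 0.048724413425324256 [0.53457463 0.03060969 0.1375556 ]
yaw now -1.2552841504502399 rotvec [ 0.952 -0.001 -0.002] mm [ 1.6 -0.1  0.6]
```

View pics/b3.png

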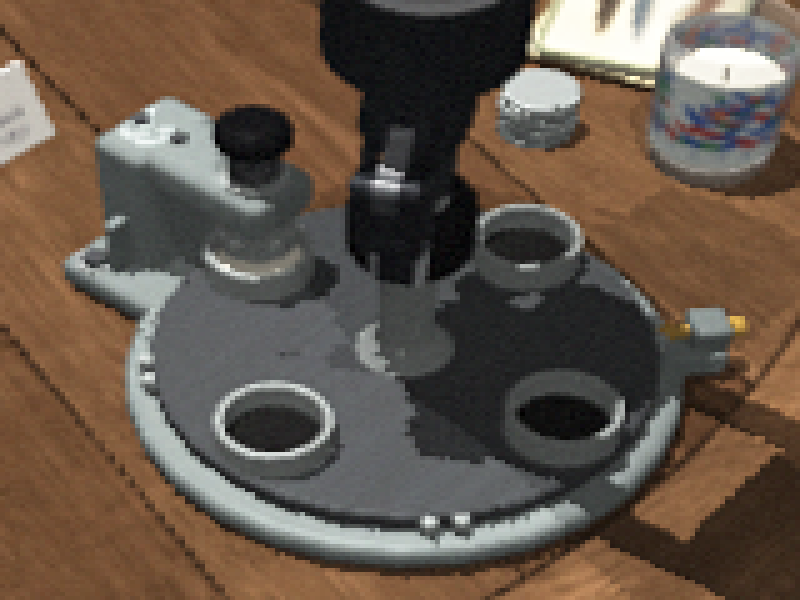

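The loaded cup now sits under the ram at about (257,262), and the empty mouths are at about (275,419), (566,413) and (531,237). I'll measure the residual angle.

```bash
python3 - <<'E'
from h import *
c=np.array([.5345,.0305])
for u,v in((275,419),(566,412),(531,237),(258,258)):
    p=at('scene',270+u*.2,160+v*.25,.056); d=p[:2]-c
    print(p,np.hypot(*d),np.arctan2(d[1],d[0]), (-.172-np.arctan2(d[1],d[0])+.785)%1.5708-.785)
E
```

```text
[0.5491982  0.11281887 0.056     ] 0.0836207673506994 1.3941062426366122 0.0046937573633878404
[0.45056255 0.0478357  0.056     ] 0.08570894040508882 2.9379251086589697 0.03167489134103019
[ 0.51875084 -0.05175826  0.056     ] 0.08375236186695069 -1.7599669640863238 0.01716696408632401
[0.61327635 0.02358456 0.056     ] 0.07907930521609037 -0.08756130453833923 -0.08443869546166072
```

Emit:
{"fn": "jog_arm", "kwargs": {"targets": "-0.01 0 0 0 0 0 0.4; -0.015 0 0 0 0 0 0.4; -0.015 0 0 0 0 0 0.4"}}

```text
time: 6.1
eef_pos: [0.5346, 0.0306, 0.1376]
ee_rot: [0.698, 0.115, -0.697, 0.116]
force: [-1.6, -5.2, 5.9]
grip_width: 0.049
```

```bash
python3 - <<'E'
from h import *
s=status.observe(); print(s['force'],s['ft_torque'],s['grip_width']); plan([.534,.0305,.136],-2.207)
E
```

```text
[-1.64009742 -5.19287296  5.85322916] [-0.44587611  0.32943269 -0.37537765] 0.048987997988325496
yaw now -1.2434930120131114 rotvec [ 0.964 -0.001 -0.001] mm [ 1.6 -0.1  0.6]
```

Emit:
{"fn": "jog_arm", "kwargs": {"targets": "0.008 0 0 0 0 0 0.4; 0.008 0 0 0 0 0 0.4; 0.008 0 0 0 0 0 0.6; 0.008 0 0 0 0 0 0.75; 0.008 0 0 0 0 0 0.9; 0.008 0 0 0 0 0 1; 0.008 0 0 0 0 0 1; 0.008 0 0 0 0 0 1; 0.008 0 0 -30 0 0 1; 0.008 0 0 -60 0 0 1; 0.008 0 0 -90 0 0 1; 0.008 0 0 -90 0 0 1; 0.008 0 0 -90 0 0 1; 0.008 0 0 -90 0 0 1"}}

```text
time: 7.5
eef_pos: [0.5334, 0.0317, 0.2253]
ee_rot: [-0.697, -0.113, 0.699, -0.113]
force: [1.5, 0.9, 0.3]
grip_width: 0.0855
```

```bash
python3 - <<'E'
from h import *
s=status.observe(); print(s['force'],s['ft_torque'],s['eef_pos']); plan([.6155,.0165,.200],-1.25)
snap('scene','s4.png');im=cv2.imread('pics/s4.png')[160:310,270:430]; cv2.imwrite('pics/b4.png',cv2.resize(im,(800,600),interpolation=3))
E
```

```text
[1.52098664 0.87083089 0.3437923 ] [-0.02851942 -0.01374027 -0.01599567] [0.53339906 0.03170484 0.22526039]
yaw now -1.250014139167289 rotvec [-0.     0.002  0.001] mm [ 25.1  40.3 -73.2]
```

View pics/b4.png

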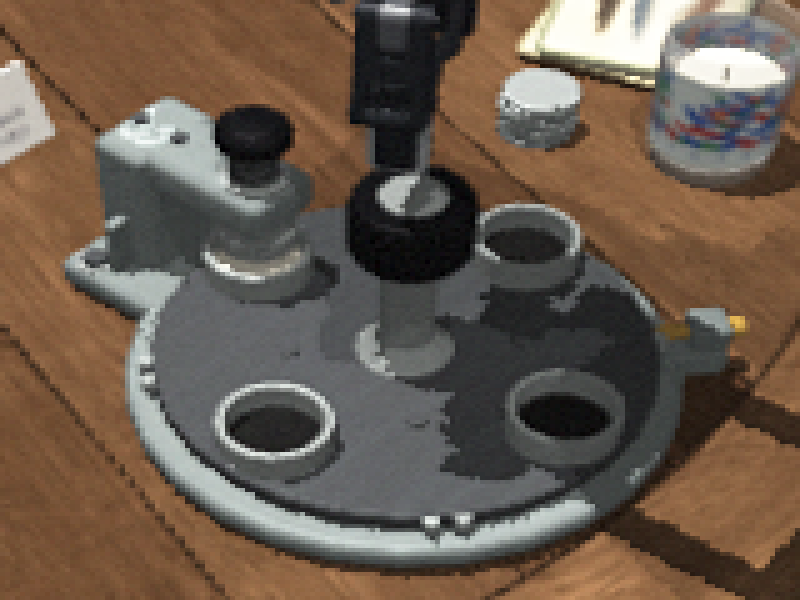

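The view shows the table clicked in with the loaded cup under the ram at about (257,262), and the knob free. Next I'll shut the fingers and go above the palm knob.

Emit:
{"fn": "jog_arm", "kwargs": {"targets": "0 0 0 0 20 -36 0.5; 0 0 0 0 40 -73 0; 0 0 0 0 40 -73 0; 0 0 0 10 40 -73 0; 0 0 0 25 40 -73 0; 0 0 0 25 40 -73 0; 0 0 0 25 40 -73 0; 0 0 0 25 40 -73 0; 0 0 0 25 40 -73 0; 0 0 0 25 40 -73 0", "squeeze": 25}}

```text
time: 8.55
eef_pos: [0.6164, 0.0166, 0.202]
ee_rot: [0.698, 0.113, -0.698, 0.113]
force: [-0.3, 0.6, 0.0]
grip_width: -0.0
```

```bash
python3 - <<'E'
from h import *
s=status.observe(); print(s['force'],s['grip_width'],s['eef_pos']); plan([.6155,.0165,.170],-1.25)
snap('scene','s5.png');im=cv2.imread('pics/s5.png')[130:250,270:430]; cv2.imwrite('pics/b5.png',cv2.resize(im,(800,600),interpolation=3))
E
```

```text
[-0.32673885  0.58377686  0.02519293] -3.191705689069205e-05 [0.61643313 0.01661549 0.20198575]
yaw now -1.2499428336281209 rotvec [ 0.    -0.001 -0.001] mm [32.  -0.2  1. ]
```

View pics/b5.png

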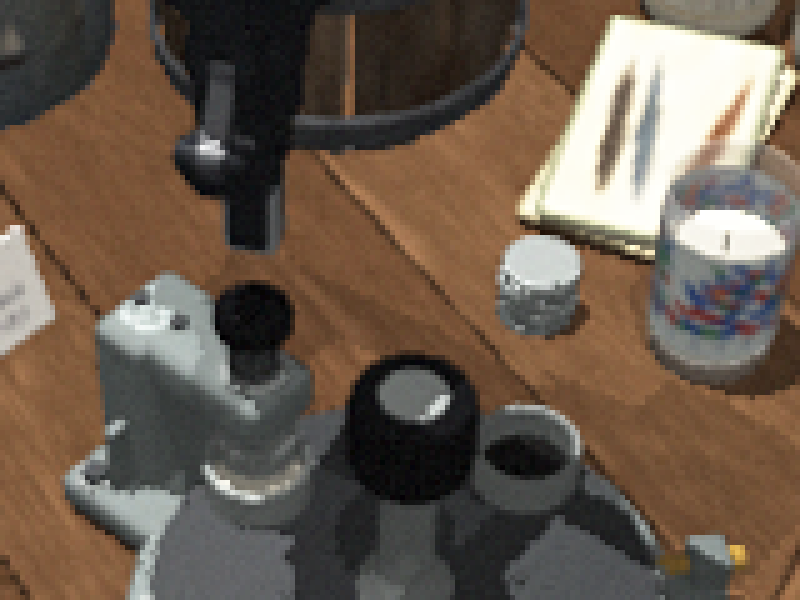

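The shut fingers (tip at (253,245)) hang straight above the palm knob (255,310). Descending now.

Emit:
{"fn": "jog_arm", "kwargs": {"targets": "0 0 0 10 0 0.5 0; 0 0 0 20 0 0.5 0; 0 0 0 27 0 0.5 0; 0 0 0 30 0 0.5 0; 0 0 0 32 0 0.5 0; 0 0 0 34 0 0.5 0; 0 0 0 36 0 0.5 0; 0 0 0 36 0 0.5 0; 0 0 0 36 0 0.5 0"}}

```text
time: 9.5
eef_pos: [0.6156, 0.0166, 0.1655]
ee_rot: [-0.698, -0.113, 0.698, -0.113]
force: [-2.8, 0.7, 3.7]
grip_width: 0.0001
```

Emit:
{"fn": "jog_arm", "kwargs": {"targets": "0 0 0 1 0 0 0; 0 0 0 2 0 0 0; 0 0 0 3 0 0 0; 0 0 0 3 0 0 0; 0 0 0 3 0 0 0"}}

```text
time: 10.0
eef_pos: [0.6158, 0.0165, 0.1623]
ee_rot: [0.698, 0.113, -0.698, 0.113]
force: [-2.7, 0.3, 4.3]
grip_width: 0.0002
```

Emit:
{"fn": "jog_arm", "kwargs": {"targets": "0 0 0 1 0 0 0; 0 0 0 2 0 0 0; 0 0 0 2 0 0 0; 0 0 0 2 0 0 0"}}

```text
time: 10.4
eef_pos: [0.6158, 0.0165, 0.1603]
ee_rot: [0.698, 0.113, -0.698, 0.113]
force: [-2.5, 1.0, 5.3]
grip_width: 0.0002
```

Emit:
{"fn": "jog_arm", "kwargs": {"targets": "0 0 0 1 0 0 0; 0 0 0 1 0 0 0; 0 0 0 1 0 0 0"}}

```text
time: 10.7
eef_pos: [0.6158, 0.0165, 0.1593]
ee_rot: [0.698, 0.113, -0.698, 0.113]
force: [-2.5, 1.6, 4.5]
grip_width: -0.0002
```

Emit:
{"fn": "jog_arm", "kwargs": {"targets": "0 0 0 1 0 0 0; 0 0 0 1 0 0 0; 0 0 0 1 0 0 0"}}

```text
time: 11.0
eef_pos: [0.6158, 0.0165, 0.1587]
ee_rot: [0.698, 0.113, -0.698, 0.113]
force: [-3.3, 0.2, 6.9]
grip_width: 0.0
```

Emit:
{"fn": "jog_arm", "kwargs": {"targets": "0 0 0 1 0 0 0; 0 0 0 1 0 0 0; 0 0 0 1 0 0 0"}}

```text
time: 11.3
eef_pos: [0.6158, 0.0165, 0.1586]
ee_rot: [0.698, 0.113, -0.698, 0.113]
force: [-3.9, -0.3, 11.0]
grip_width: 0.0002
```

Emit:
{"fn": "jog_arm", "kwargs": {"targets": "0 0 0 1 0 0 0; 0 0 0 2 0 0 0; 0 0 0 2 0 0 0; 0 0 0 2 0 0 0"}}

```text
time: 11.7
eef_pos: [0.6159, 0.0165, 0.1579]
ee_rot: [0.698, 0.113, -0.698, 0.113]
force: [-6.0, 1.7, 16.9]
grip_width: 0.0004
```

Emit:
{"fn": "jog_arm", "kwargs": {"targets": "0 0 0 1 0 0 0; 0 0 0 1 0 0 0; 0 0 0 1 0 0 0"}}

```text
time: 12.0
eef_pos: [0.6159, 0.0165, 0.1571]
ee_rot: [0.698, 0.113, -0.698, 0.113]
force: [-7.3, 0.9, 17.4]
grip_width: 0.0001
```

Emit:
{"fn": "jog_arm", "kwargs": {"targets": "0 0 0 1 0 0 0; 0 0 0 1 0 0 0; 0 0 0 1 0 0 0"}}

```text
time: 12.3
eef_pos: [0.6159, 0.0164, 0.1562]
ee_rot: [0.698, 0.113, -0.698, 0.113]
force: [-7.7, 0.4, 18.7]
grip_width: -0.0
```

Emit:
{"fn": "jog_arm", "kwargs": {"targets": "0 0 0 1 0 0 0; 0 0 0 1 0 0 0; 0 0 0 1 0 0 0"}}

```text
time: 12.6
eef_pos: [0.6159, 0.0165, 0.1552]
ee_rot: [0.698, 0.113, -0.698, 0.113]
force: [-7.1, 1.3, 19.1]
grip_width: 0.0001
```

Emit:
{"fn": "jog_arm", "kwargs": {"targets": "0 0 0 1 0 0 0; 0 0 0 1 0 0 0; 0 0 0 1 0 0 0"}}

```text
time: 12.9
eef_pos: [0.6159, 0.0165, 0.1544]
ee_rot: [0.699, 0.113, -0.698, 0.113]
force: [-7.7, 0.9, 19.3]
grip_width: -0.0002
```

Emit:
{"fn": "jog_arm", "kwargs": {"targets": "0 0 0 0.8 0 0 0; 0 0 0 0.8 0 0 0; 0 0 0 0.8 0 0 0"}}

```text
time: 13.2
eef_pos: [0.6159, 0.0165, 0.1543]
ee_rot: [0.699, 0.113, -0.697, 0.113]
force: [-9.2, 1.1, 23.7]
grip_width: 0.0
```

Emit:
{"fn": "jog_arm", "kwargs": {"targets": "0 0 0 0.8 0 0 0; 0 0 0 0.8 0 0 0; 0 0 0 0.8 0 0 0"}}

```text
time: 13.5
eef_pos: [0.616, 0.0165, 0.1542]
ee_rot: [0.699, 0.113, -0.697, 0.113]
force: [-9.1, 0.7, 27.8]
grip_width: -0.0002
```

The travel stopped while the force rose from 19 to 28 N, so it's on the hard bottom after about 4.2 mm of crimp. Retreating gently so the ram rises.

Emit:
{"fn": "jog_arm", "kwargs": {"targets": "0 0 0 -4 0 0 0; 0 0 0 -8 0 0 0; 0 0 0 -12 0 0 0; 0 0 0 -16 0 0 0; 0 0 0 -20 0 0 0; 0 0 0 -26 0 0 0; 0 0 0 -40 0 0 0; 0 0 0 -70 0 0 0; 0 0 0 -100 0 0 0; 0 0 0 -100 0 0 0; 0 0 0 -100 0 0 0; 0 0 0 -100 0 0 0; 0 0 0 -100 0 0 0"}}

```text
time: 14.8
eef_pos: [0.615, 0.0165, 0.2484]
ee_rot: [-0.697, -0.113, 0.699, -0.113]
force: [-0.4, -0.1, 0.1]
grip_width: 0.0003
```

```bash
python3 - <<'E'
from h import *
s=status.observe(); print(s['time'],s['force'],s['eef_pos'],abs(s['qvel']).max())
a=snap('scene','s6.png');im=cv2.imread('pics/s6.png')[130:310,220:460]; cv2.imwrite('pics/b6.png',cv2.resize(im,(800,600),interpolation=3))
E
```

```text
14.8 [-0.37954401 -0.10227396  0.05568282] [0.61501797 0.01649601 0.2484404 ] 0.00330733266748965
```

View pics/b6.png

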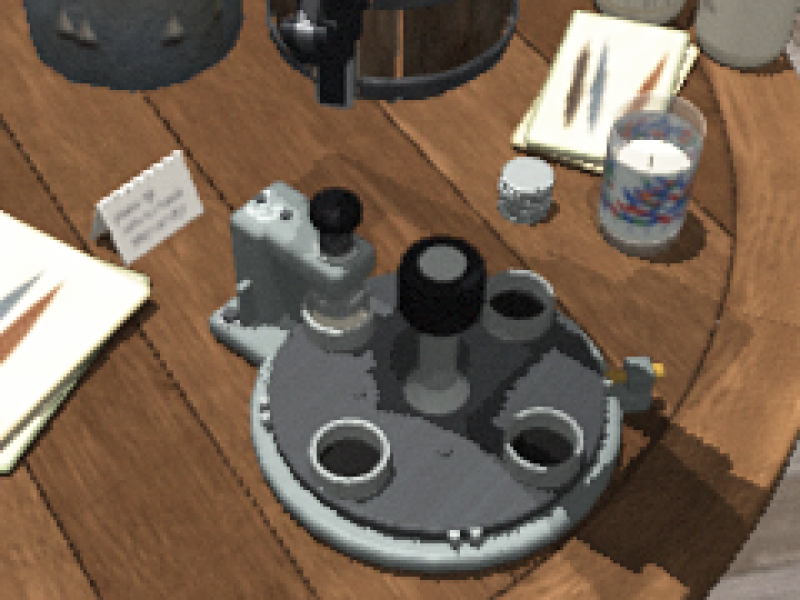

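The ram is up again, with the palm knob at (335,208). The table is still clicked in, the things around it haven't moved, and the fingers are clear.

```bash
python3 -c "
from h import *
print(finish_job())"
```

```text
the job is handed in; nothing more can be done
None
```

The badge is crimped home and the job is handed in, at about 15 s of the 58 s allowed.

- **Turning:** I gripped the table knob at 53 N and turned it about 0.96 rad counter-clockwise, the shorter way. The torque changed sign across the click, so I backed off slightly and let go. A picture afterwards showed the loaded cup clicked in under the ram.
- **Pressing:** The nose went into the cup without catching the rim. Crimping started about 11.5 mm down and took about 4.2 mm at 17 to 19 N. That is slightly under the 20 to 21 N given. The travel then stopped while the force rose to about 28 N, which I took as the hard bottom, under the 35 N limit.
- **Last checks:** After I withdrew, the ram was fully up and the force on the tool was about 0 N. The candle and the other things in the cropped picture had not moved. The dish and finished badges were outside that crop, so I did not check them again, but the arm never went near them.
- **Disagreement:** Angles measured off the cup mouths before letting go differed by 0.005 to 0.03 rad. I relied on the click torque instead. A fourth reading, from the half-hidden loaded cup, was 0.08 off the other way, and I set it aside.

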